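# Press strip caps home by feeding the block through the roller press with a push stick

### The arm

A 6-joint arm with a two-finger parallel gripper is mounted at the origin on the work surface. World frame = base frame: x ahead of the robot, y to its left, z up, the work surface at z = 0. Lengths are in mm, angles in degrees, forces in N, time in s.
With the tool pointing down it reaches from about 350 to 850 mm from the base axis. Payload 8.1 kg.
Tool frame: the origin (TCP) lies midway between the tips of the shut fingers; the grasp point (between the pads) lies 19 mm behind it; z points along the fingers, y is the line along which they close (so a half turn about z gives the same grasp; the last joint's range is limited). The gripper opens to 85 mm and grips with 20 to 120 N. Pads are 22 mm wide; open, the fingers measure 114 mm over their backs; the gripper's body (76 mm by 85 mm) begins 54 mm behind the grasp point. The pads swing forward as they close: fully open they stand 13 mm farther back than shut.
Start: joints at [-80.065, 7.471, 85.268, -0, 87.261, -4.893], TCP at [153.573, -580.018, 231.292] pointing down, gripper open.
Joint ranges: [-169.43, 169.43], [-51.17, 129.36], [1.28, 143.12], [-76.62, 256.62], [0, 156.53], [-152.29, 152.29]. Speed limits (degrees/s): [136.94, 136.94, 159.86, 180, 180, 180].

### API

Orientations are given as [roll, pitch, yaw] about the fixed x, y, z axes, in that order (R = Rz(yaw) Ry(pitch) Rx(roll)).
In Python, from bench import r gives the robot as it stands. The module is installed in compiled form; this text tells all that it offers.
- The arm moves only by the tool jog_arm, never from a script. Its argument "rows" is a list of rows, each a list of 2 entries, a list of its own where there are three numbers: the shift along the tool's x, y, z in mm, then the turn, a rotation vector about the tool's x, y, z in rad. A call has 1 to 10 rows; each row is the pose to reach, as a shift and turn from the pose commanded when the call began, along the tool's axes at that moment; what a row does not reach only later rows make up. A row lasts 1/10 s, in which the tool goes at most 50 mm and 8.59 degrees, less where a joint would pass 70% of its speed; a pose out of reach is approached as far as the arm can. A call with a gripper value outside its range is refused whole. "grip" is the finger opening in mm, from 0 to 85.4, set as the call begins (left out, the last holds). The fingers move at their own pace and stop on an object; "force" is the grip in N (left out, the last holds). Time passes only in rows, so rows that repeat a pose let the fingers close. It gives the time, the measured TCP pose, the force, the opening and the grip force at its end, in the units of the state.
- r.sense(): the state, without advancing time (a new reading comes with each control period).
- r.snapshot(name): name is "scene" or "side" or "wrist"; returns (picture, depth): 420x560x3 uint8, blue, green, red; 420x560 float32, mm along the optical axis (not along the pixel's ray), 0 where there is no reading.
- r.camera_params(name): a dict with "fx", "fy", "cx", "cy" (pixels), "dist_coeffs" ([k1, k2, p1, p2, k3] as OpenCV has them; the pictures are not rectified), "pose" (4x4, takes a point from camera to world coordinates); the wrist camera has in their place "tool_from_camera" (4x4, takes a point from camera to tool coordinates, whose origin is the TCP and whose axes are the flange's). Camera axes: x right, y down, z forward; pixel columns grow to the right and rows downward; lengths in mm; the calibration is good to about 2 mm. A picture is of the moment at which its call begins: read the wrist's pose just before it. camera_params takes no time and is no camera call.
- r.hand_in(): hands the job in; it is judged then, once.
The state is a dict: "time": time; "joint_pos": joint angles; "qd": joint speeds; "joint_efforts": joint torques, N m; "tool_pos": TCP position; "tcp_rot": TCP orientation; "ft_force": force on the tool from outside, world axes, zero at the start; "wrist_torque": the same for the moment, N m; "finger_gap": finger opening in mm; "grip_force": force on a finger pad.
Only numpy, scipy, OpenCV 4.12 (cv2) and the standard library are available. Lean on these libraries where they do the work, as an engineer would, in place of code of your own. Each camera call takes 0.05 s, during which the arm holds its last target. There are 200 camera calls.

### The job

The caps on the tube strips in the aluminium block are only laid on. Pick up the push stick by its handle and with it slide the block squarely up against the roller press's fence, then feed it from behind, along the fence, under the guard and the roller until it comes up against the end stop with every cap pressed down; lean on it there for a moment, about 10 newtons by feel. Never push the block harder than 15 newtons, keep the gripper itself off the block and the press; then lay the stick flat on the desk, clear of the press, and leave the other things where they are.

Things in the scene. Friction and masses are not known exactly. Their poses are not given: they have to be found in the camera images.
- press: roller cap press, fixed: dark steel bed 145 (its x) by 380 (y) mm, top 18 mm above the desk. Origin on the desk under the bed's centre. Feed direction +y: infeed bed y -190 to 0, then the bridge (y 0 to 70, x -5 to 73 mm, top 72 mm above the bed) with the roller behind a clear guard. Opening at y = 0: x +7 (cheek) to +58 mm (fence), 38 mm high, no lead-in
- fence_face (a point): point on the face of the straight steel fence that runs the whole +x edge of the bed (16 mm high above the bed), at press (58, -100) mm, bed height; axes parallel to the press's
- roller_mid (a point): centre of the free-turning rubber roller (26 mm diameter, 49 mm long, axis along press x), at press (32.5, 35) mm, underside 29.8 mm above the bed. Beyond it, across the outfeed bed, stands the rigid end stop, a steel bar 52 mm wide and 20 mm high with a black clamp knob, set anew each time: its near face lies somewhere from press y = 152 to 178 mm and is not measured, only seen or felt
- fence: the fence bar; origin at bed height, press (65.25, -5) mm
- block: aluminium tube-strip block, loose on the infeed bed: 48 (its x) by 112 (y) by 26 mm high, about 0.35 kg, with eight white cap strips across it (38 by 9 mm), their tops 33 mm above its underside at the start. Origin at the centre of its underside; its +y end leads. Against the fence its centre is at press x = 34 mm; on the end stop, 56 mm short of the stop's face
- cap1 (a joint): cap strip 1 of 8 (1 at the trailing end): 0 m = loosely laid on, grows as it is pressed down to about 0.0032 under the roller (limit 0.0036); resists with about 4.5 N, more when pressed fast, and stays where pressed
- cap2 (a joint): cap strip 2 of 8 (1 at the trailing end): 0 m = loosely laid on, grows as it is pressed down to about 0.0032 under the roller (limit 0.0036); resists with about 4.5 N, more when pressed fast, and stays where pressed
- cap3 (a joint): cap strip 3 of 8 (1 at the trailing end): 0 m = loosely laid on, grows as it is pressed down to about 0.0032 under the roller (limit 0.0036); resists with about 4.5 N, more when pressed fast, and stays where pressed
- cap4 (a joint): cap strip 4 of 8 (1 at the trailing end): 0 m = loosely laid on, grows as it is pressed down to about 0.0032 under the roller (limit 0.0036); resists with about 4.5 N, more when pressed fast, and stays where pressed
- cap5 (a joint): cap strip 5 of 8 (1 at the trailing end): 0 m = loosely laid on, grows as it is pressed down to about 0.0032 under the roller (limit 0.0036); resists with about 4.5 N, more when pressed fast, and stays where pressed
- cap6 (a joint): cap strip 6 of 8 (1 at the trailing end): 0 m = loosely laid on, grows as it is pressed down to about 0.0032 under the roller (limit 0.0036); resists with about 4.5 N, more when pressed fast, and stays where pressed
- cap7 (a joint): cap strip 7 of 8 (1 at the trailing end): 0 m = loosely laid on, grows as it is pressed down to about 0.0032 under the roller (limit 0.0036); resists with about 4.5 N, more when pressed fast, and stays where pressed
- cap8 (a joint): cap strip 8 of 8 (1 at the trailing end): 0 m = loosely laid on, grows as it is pressed down to about 0.0032 under the roller (limit 0.0036); resists with about 4.5 N, more when pressed fast, and stays where pressed
- stick: beech push stick on its sole on the desk, 0.13 kg: straight bar 20 mm wide (its x), 250 mm long (y -100 to +150), 20 mm high, with an upright handle 20 mm wide, 56 mm long (y -28 to +28), top 74 mm above the sole. Origin at the sole under the handle, nearly the centre of mass; +y points to the square-cut tip
- stick_grip (a point): middle of the handle, 56 mm above the sole, where to pinch it (20 mm across, along the stick's x)
- stick_tip (a point): centre of the tip's end face, 150 mm ahead of the handle, 10 mm above the sole
- bottle: white bottle, 48 mm diameter, 100 mm high, bystander; origin at its underside
- mixer: green vortex mixer, 128 mm diameter, 94 mm high, bystander; origin at its underside
- tipbox: white pipette-tip box 80 x 120 x 45 mm, bystander; origin at its underside
- tuberack: orange rack 100 x 120 x 110 mm with blue-capped tubes, bystander; origin at its underside
Not all that is in view belongs to the job. Leave any black or orange look-alike of the block alone.

How it is judged:
By the outcome, as a careful person would: the job done as asked, in the order asked, and still so for the second after the job is handed in, with the robot touching nothing.
It also fails if it takes over 72 s, if anything falls off the work surface, if the arm or the gripper's body presses on something with over 40 N, if the wrist force passes 120 N, or if a joint passes its speed limit or range.

## Working session

There is one attempt and no reset: what is moved stays moved. The work goes in short steps, Python scripts to look and compute and a tool call to move; the robot and the scene stay as the last step left them, time stands still between calls to the robot, and variables do not carry over. Pictures are saved under pics/ and viewed, at most 10 in all, crops included, and the job is handed in when it is done.

Besides the shell and the picture viewer there is one more tool, called after "Call:" as name(argument=value, ...), one argument or row to a line, values as JSON. jog_arm: Moves the arm, as the interface text tells. Its arguments: {"type":"object","properties":{"rows":{"type":"array"},"grip":{"type":"number"},"force":{"type":"number"}},"required":["rows"]}

```bash
mkdir -p pics; cat > h.py <<'E'
import numpy as np,cv2
from scipy.spatial.transform import Rotation as R
from bench import r
def snap(n):
    s=r.sense(); im,d=r.snapshot(n); p=r.camera_params(n)
    if n=='wrist':
        T=np.eye(4);T[:3,:3]=R.from_euler('xyz',s['tcp_rot'],degrees=True).as_matrix();T[:3,3]=s['tool_pos']
        T=T@np.array(p['tool_from_camera'])
    else: T=np.array(p['pose'])
    return im,d,p,T
def cloud(d,p,T):
    h,w=d.shape; K=np.array([[p['fx'],0,p['cx']],[0,p['fy'],p['cy']],[0,0,1.]])
    v,u=np.mgrid[:h,:w]; q=np.stack([u,v],-1).reshape(-1,1,2).astype(float)
    n=cv2.undistortPoints(q,K,np.array(p['dist_coeffs'],float)).reshape(h,w,2)
    P=np.dstack([n*d[...,None],d]); W=P@T[:3,:3].T+T[:3,3]; W[d==0]=np.nan
    return W
E
python3 - <<'E'
from h import *
s=r.sense();print({k:np.round(v,2) for k,v in s.items()})
for n in('scene','side'):
    im,d,p,T=snap(n);cv2.imwrite(f'pics/{n}0.png',im);np.savez(f'{n}0.npz',im=im,W=cloud(d,p,T));print(n,T[:3,3].round())
E
```

```text
{'time': np.float64(0.0), 'joint_pos': array([-80.06,   7.52,  85.33,  -0.  ,  87.26,  -4.89]), 'qd': array([ 0.03, -0.01,  0.04, -0.05, -0.03, -0.06]), 'joint_efforts': array([-0.000e+00, -5.694e+01, -5.006e+01, -0.000e+00,  1.000e-02,
       -0.000e+00]), 'tool_pos': array([ 153.48, -579.46,  230.24]), 'tcp_rot': array([-1.7989e+02, -1.0000e-02,  1.4830e+01]), 'ft_force': array([ 0.38, -0.13,  0.6 ]), 'wrist_torque': array([-0.02,  0.02,  0.03]), 'grip_force': np.float64(0.0), 'finger_gap': np.float64(85.33)}
scene [1644.  186.  798.]
side [375. 833. 820.]
```

View pics/scene0.png

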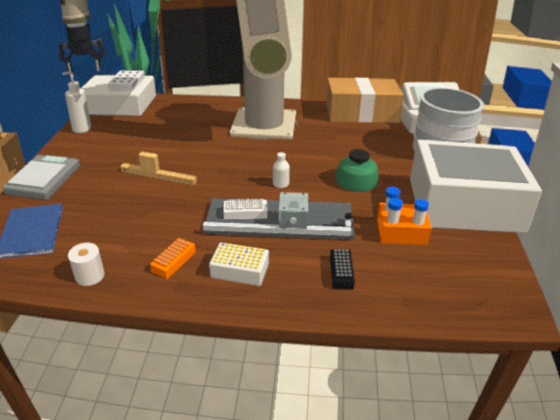

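View pics/side0.png

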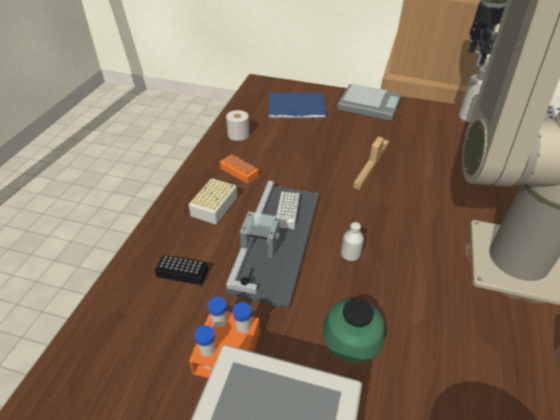

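Candidates for the block: white-capped one on the bed, scene (243,209) / side (289,209); look-alikes are orange (173,257) and black (342,268), plus the tip box (240,263). I choose the one on the bed. The stick is at scene (158,168), handle (149,162), tip (195,180). Next I measure both and check in a close crop.

```bash
python3 - <<'E'
from h import *
def rect(P):
    c,s,a=cv2.minAreaRect(P[:,:2].astype(np.float32));return np.round(c,1),np.round(s,1),round(a,1)
for n,bx in(('scene',[(110,140,205,190),(195,190,362,245)]),('side',[(340,130,400,195),(220,175,325,310)])):
    z=np.load(n+'0.npz');W=z['W']
    def reg(b,lo,hi):
        P=W[b[1]:b[3],b[0]:b[2]].reshape(-1,3);return P[(P[:,2]>lo)&(P[:,2]<hi)]
    for nm,b,lo,hi in(('stickbar',bx[0],14,26),('handle',bx[0],40,85),('handletop',bx[0],70,80),('bed',bx[1],14,22),('fence',bx[1],31,37),('caps',bx[1],46,56),('bridgetop',bx[1],84,96)):
        P=reg(b,lo,hi)
        if len(P)>5: print(n,nm,len(P),P.mean(0).round(1),rect(P),P[:,:2].min(0).round(),P[:,:2].max(0).round())
im=np.load('scene0.npz')['im'];im2=np.load('side0.npz')['im']
a=cv2.resize(im[145:250,110:370],None,fx=3,fy=3,interpolation=cv2.INTER_CUBIC)[:,:780]
b=cv2.resize(im2[130:310,220:400],None,fx=1.6,fy=1.6)
o=np.zeros((600,800,3),np.uint8);o[:a.shape[0],:a.shape[1]]=a;b=b[:285];o[315:315+b.shape[0],:b.shape[1]]=b
cv2.imwrite('pics/crop0.png',o)
E
```

```text
scene stickbar 355 [ 400.9 -267.8   19.1] (array([ 394.9, -277.2]), array([251.2,  31.8]), 77.0) [ 359. -401.] [ 433. -153.]
scene handle 234 [ 397.  -301.3   60.6] (array([ 392.6, -301.7]), array([59.6, 28. ]), 72.5) [ 372. -333.] [ 410. -272.]
scene handletop 68 [ 392.6 -302.6   72.6] (array([ 392.4, -302.5]), array([56.5, 23.9]), 79.2) [ 377. -331.] [ 406. -275.]
scene bed 2296 [583.1 122.5  17.9] (array([582.2, 106.2]), array([154.4, 381.5]), 2.5) [500. -87.] [665. 299.]
scene fence 660 [641.8  99.2  33.7] (array([624.7, 103.2]), array([ 67.3, 371.6]), 2.4) [592. -82.] [664. 288.]
scene caps 409 [601.7  64.4  50.8] (array([629.4, 128.6]), array([181. , 327.4]), 11.5) [553. -40.] [749. 290.]
scene bridgetop 559 [617.7 142.9  89.5] (array([613.3, 142.3]), array([85.1, 69.2]), 2.5) [571. 106.] [657. 178.]
side stickbar 263 [ 398.7 -245.2   19.1] (array([ 392.9, -279.3]), array([253.3,  21.7]), 77.4) [ 357. -403.] [ 429. -155.]
side handle 158 [ 387.1 -293.5   63.3] (array([ 387.1, -300.8]), array([61.6, 19.8]), 77.9) [ 372. -331.] [ 402. -270.]
side handletop 69 [ 387.2 -301.3   73. ] (array([ 387.3, -301.6]), array([52.8, 19. ]), 78.6) [ 374. -327.] [ 402. -276.]
side bed 4610 [566.1 145.3  17.3] (array([625.6,  92.7]), array([237.8, 414.2]), 2.8) [ 499. -110.] [754. 300.]
side fence 562 [636.2 140.9  33.6] (array([652.6, 103.6]), array([365.2, 198.4]), 82.0) [547. -81.] [747. 290.]
side caps 555 [605.9  58.   50.2] (array([647. , 127.4]), array([213.1, 337.3]), 9.5) [551. -33.] [780. 291.]
side bridgetop 752 [610.8 144.7  89.2] (array([611.7, 143.1]), array([78.4, 74.3]), 2.7) [572. 104.] [652. 180.]
```

View pics/crop0.png

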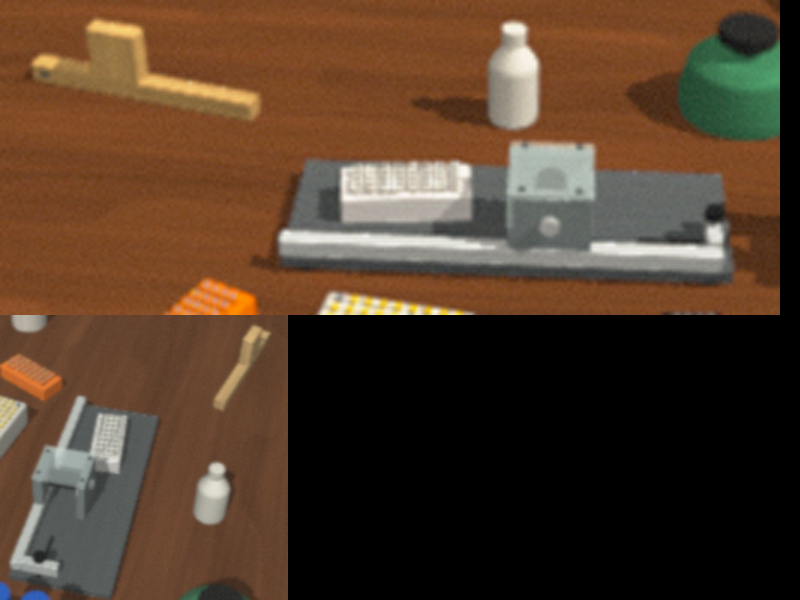

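Confirmed: block (white, ivory caps) at crop (405,190), stick at crop (140,75). I'll get the wrist camera geometry, then move it over the press for an accurate look.

```bash
python3 - <<'E'
from h import *
p=r.camera_params('wrist');print(p)
for n,b in(('scene',(268,150,295,190)),('side',(338,222,366,262))):
    W=np.load(n+'0.npz')['W'][b[1]:b[3],b[0]:b[2]].reshape(-1,3);W=W[(W[:,2]>20)&(W[:,2]<110)];print(n,'bottle',np.nanmedian(W,0).round(),W.min(0).round(),W.max(0).round())
E
```

```text
{'fx': 331.50773617364837, 'fy': 331.50773617364837, 'cx': 275.2791634540274, 'cy': 208.79757809717842, 'dist_coeffs': array([-0.07230338,  0.        ,  0.        ,  0.        ,  0.        ]), 'tool_from_camera': array([[-2.41906415e-04, -9.49773165e-01, -3.12939094e-01,
         8.12766209e+01],
       [ 9.99999960e-01, -2.74640676e-04,  6.05227630e-05,
        -2.71456843e-01],
       [-1.43428701e-04, -3.12939067e-01,  9.49773194e-01,
        -1.43610000e+02],
       [ 0.00000000e+00,  0.00000000e+00,  0.00000000e+00,
         1.00000000e+00]])}
scene bottle [413.  95.  59.] [390.  71.  20.] [428. 117. 103.]
side bottle [395. 107.  63.] [372.  81.  20.] [419. 120. 103.]
```

Call:
jog_arm(
  rows=[
    [[308, -273, -35], [0, 0, -0.678]],
    [[308, -273, -35], [0, 0, -0.678]],
    [[308, -273, -35], [0, 0, -0.678]],
    [[308, -273, -35], [0, 0, -0.678]],
    [[308, -273, -35], [0, 0, -0.678]],
    [[308, -273, -35], [0, 0, -0.678]],
    [[308, -273, -35], [0, 0, -0.678]],
    [[308, -273, -35], [0, 0, -0.678]],
    [[308, -273, -35], [0, 0, -0.678]],
  ],
)

```text
time: 1.0
tool_pos: [383.4, -233.6, 266.7]
tcp_rot: [180.0, -0.1, 53.9]
ft_force: [0.1, -0.6, 0.5]
finger_gap: 85.4
grip_force: 0.0
```

Call:
jog_arm(
  rows=[
    [[411, -20, -35], [0, 0, -0.678]],
    [[411, -20, -35], [0, 0, -0.678]],
    [[411, -20, -35], [0, 0, -0.678]],
    [[411, -20, -35], [0, 0, -0.678]],
    [[411, -20, -35], [0, 0, -0.678]],
    [[411, -20, -35], [0, 0, -0.678]],
    [[411, -20, -35], [0, 0, -0.678]],
    [[411, -20, -35], [0, 0, -0.678]],
    [[411, -20, -35], [0, 0, -0.678]],
    [[411, -20, -35], [0, 0, -0.678]],
  ],
)

```text
time: 2.0
tool_pos: [609.3, 106.9, 300.0]
tcp_rot: [-179.9, 0.0, 92.7]
ft_force: [-0.5, -0.7, -0.3]
finger_gap: 84.9
grip_force: 0.0
```

```bash
python3 - <<'E'
from h import *
s=r.sense();print(s['time'],s['tool_pos'].round(1),s['tcp_rot'].round(2),s['joint_pos'].round(1))
im,d,p,T=snap('wrist');W=cloud(d,p,T);np.savez('w1.npz',im=im,W=W);cv2.imwrite('pics/w1.png',im)
E
```

```text
2.0 [609.3 106.9 300. ] [-1.799e+02  1.000e-02  9.266e+01] [ 5.2  9.4 76.  -0.  94.7  2.5]
```

View pics/w1.png

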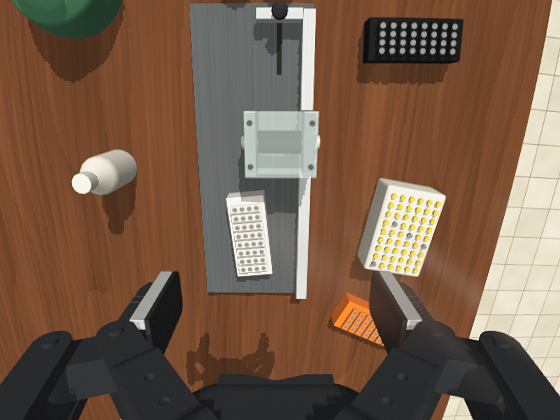

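The wrist view shows the press upright in the picture: fence at u≈300–315, bridge (282,143), end stop (280,13), block (249,232), yawed a few degrees, bottle (108,172). I'll fit the edges.

```bash
python3 - <<'E'
from h import *
z=np.load('w1.npz');W=z['W'];im=z['im']
def edge(rows,u0,u1,lo,hi,side):
    o=[]
    for v in rows:
        q=W[v,u0:u1];m=(q[:,2]>lo)&(q[:,2]<hi)
        if m.sum()>2: q=q[m];o.append(q[np.argmin(q[:,0])] if side<0 else q[np.argmax(q[:,0])])
    o=np.array(o);
    for _ in range(3):
        k=np.polyfit(o[:,1],o[:,0],1);e=o[:,0]-np.polyval(k,o[:,1]);o=o[abs(e)<max(1.5*e.std(),.5)]
    return k,len(o),e.std(),o[:,1].min(),o[:,1].max(),o[:,2].mean()
f=list(range(20,105))+list(range(185,292))
for nm,a in(('fence in',(f,288,325,29,38,-1)),('fence out',(f,288,325,29,38,1)),('bed -x',(range(20,285),180,225,15,21,-1))):
    k,*x=edge(*a);print(nm,'yaw',np.degrees(np.arctan(-k[0])).round(2),'x at y=0,100',np.polyval(k,[0,100]).round(1),np.round(x,1))
def rect(b,lo,hi):
    P=W[b[1]:b[3],b[0]:b[2]].reshape(-1,3);P=P[(P[:,2]>lo)&(P[:,2]<hi)];c,s,a=cv2.minAreaRect(P[:,:2].astype(np.float32));print(len(P),P.mean(0).round(1),np.round(c,1),np.round(s,1),round(a,2),P[:,:2].min(0).round(1),P[:,:2].max(0).round(1))
rect((220,180,280,285),38,56);rect((220,180,280,285),41,47);rect((220,180,280,285),48,55);rect((240,105,325,182),85,95);rect((250,0,300,30),34,42);rect((180,0,300,300),16,20)
print('stop col',W[5:30,265].round(1)[::2].tolist())
E
```

```text
fence in yaw 2.69 x at y=0,100 [645.1 640.4] [164.    0.3 -68.1 274.2  33.7]
fence out yaw 2.56 x at y=0,100 [658.2 653.8] [131.    0.3 -67.9 276.7  34.8]
bed -x yaw 2.5 x at y=0,100 [514.4 510.1] [177.    0.3 -72.8 274.7  18.8]
2970 [580.9  21.5  48.8] [580.6  16.6] [ 48.3 112.6] 8.2 [549.2 -41. ] [611.7  75. ]
1261 [581.2  25.1  44.8] [580.6  16.5] [ 48.2 112.4] 8.17 [549.2 -41. ] [611.7  75. ]
1662 [580.6  18.1  52. ] [580.7  16.3] [38.2 93.4] 8.09 [555.5 -32.3] [604.8  64.8]
4841 [613.9 144.2  91. ] [614.  143.2] [77.9 68.7] 2.68 [574.4 107.2] [653.9 179.3]
387 [603.4 280.9  38.7] [604.1 281.6] [47.6 12.3] 2.01 [580.2 274.8] [628.1 288.5]
19274 [566.5 137.2  18.8] [574.3 106.2] [131.3 380.7] 2.56 [501.  -85.8] [647.4 297.7]
stop col [[589.1, 293.8, 18.2], [590.1, 286.6, 38.8], [590.1, 284.5, 38.9], [590.2, 282.4, 39.3], [590.4, 280.1, 40.3], [590.4, 278.4, 38.9], [590.5, 276.4, 38.7], [590.4, 275.0, 35.8], [590.1, 275.2, 24.9], [589.9, 274.3, 18.9], [590.0, 272.1, 18.8], [590.1, 270.1, 18.0], [590.3, 267.4, 21.1]]
```

Press origin ≈ (582, 106.7), yaw 2.6°. Fence, bed edge and bridge agree with that. The block is at press (-5.5, -90), turned 5.6°, and the stop face is at y≈168. Now the stick.

Call:
jog_arm(
  rows=[
    [[-398, -238, 50], [0, 0, 0.27]],
    [[-398, -238, 50], [0, 0, 0.27]],
    [[-398, -238, 50], [0, 0, 0.27]],
    [[-398, -238, 50], [0, 0, 0.27]],
    [[-398, -238, 50], [0, 0, 0.27]],
    [[-398, -238, 50], [0, 0, 0.27]],
    [[-398, -238, 50], [0, 0, 0.27]],
    [[-398, -238, 50], [0, 0, 0.27]],
    [[-398, -238, 50], [0, 0, 0.27]],
    [[-398, -238, 50], [0, 0, 0.27]],
  ],
)

```text
time: 3.05
tool_pos: [383.9, -306.5, 250.5]
tcp_rot: [-179.9, 0.1, 76.7]
ft_force: [-0.3, 1.1, 0.2]
finger_gap: 85.4
grip_force: 0.0
```

```bash
python3 - <<'E'
from h import *
s=r.sense();print(s['time'],s['tool_pos'].round(1),s['tcp_rot'].round(2),s['joint_pos'].round(1))
im,d,p,T=snap('wrist');W=cloud(d,p,T);np.savez('w2.npz',im=im,W=W);cv2.imwrite('pics/w2.png',im)
def rect(lo,hi):
    m=(W[...,2]>lo)&(W[...,2]<hi)&(abs(W[...,0]-392)<60)&(abs(W[...,1]+280)<140)
    P=W[m];c,s,a=cv2.minAreaRect(P[:,:2].astype(np.float32));print(lo,len(P),np.round(c,1),np.round(s,1),round(a,2),P[:,2].mean().round(1))
rect(71,79);rect(14,26)
E
```

```text
3.05 [ 383.9 -306.5  250.5] [-1.7991e+02  8.0000e-02  7.6710e+01] [-4.450e+01 -1.000e+01  1.005e+02 -1.000e-01  8.950e+01 -3.120e+01]
71 1103 [ 390.1 -303.2] [55.6 19.8] 77.46 74.5
14 2943 [ 395.2 -279.5] [248.1  19.9] 77.33 21.0
```

View pics/w2.png

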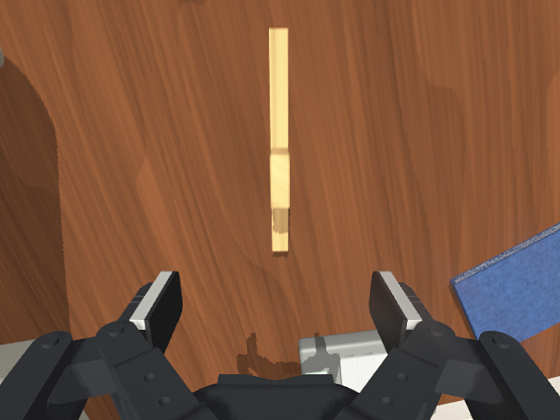

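The stick is seen cleanly: handle (280,180), tip (279,30), origin ≈ (390, -303), yaw -12.6°. I'll let the arm settle before descending.

Call:
jog_arm(
  rows=[
    [[0, 0, 80], [0, 0, 0]],
    [[0, 0, 80], [0, 0, 0]],
    [[0, 0, 80], [0, 0, 0]],
    [[0, 0, 80], [0, 0, 0]],
  ],
)

```text
time: 3.5
tool_pos: [387.7, -302.4, 171.8]
tcp_rot: [-180.0, -0.0, 77.0]
ft_force: [-0.2, 0.2, -0.1]
finger_gap: 85.3
grip_force: 0.0
```

Call:
jog_arm(
  rows=[
    [[0, 2, 40], [0, 0, -0.007]],
    [[0, 2, 80], [0, 0, -0.007]],
    [[0, 2, 110], [0, 0, -0.007]],
    [[0, 2, 125], [0, 0, -0.007]],
    [[0, 2, 133], [0, 0, -0.007]],
    [[0, 2, 133], [0, 0, -0.007]],
    [[0, 2, 133], [0, 0, -0.007]],
  ],
)

```text
time: 4.2
tool_pos: [391.7, -304.0, 40.4]
tcp_rot: [179.8, 0.1, 77.5]
ft_force: [-0.4, -0.1, 0.1]
finger_gap: 85.5
grip_force: 0.0
```

Call:
jog_arm(
  rows=[
    [[0, 0, 1], [0, 0, 0]],
    [[0, 0, 1], [0, 0, 0]],
    [[0, 0, 1], [0, 0, 0]],
    [[0, 0, 1], [0, 0, 0]],
    [[0, 0, 1], [0, 0, 0]],
    [[0, 0, 1], [0, 0, 0]],
    [[0, 0, 1], [0, 0, 0]],
    [[0, 0, 1], [0, 0, 0]],
  ],
  grip=15,
  force=90,
)

```text
time: 5.0
tool_pos: [390.6, -302.9, 37.5]
tcp_rot: [180.0, 0.0, 77.5]
ft_force: [-0.8, -0.1, 3.5]
finger_gap: 18.9
grip_force: 87.9
```

Call:
jog_arm(
  rows=[
    [[0, 0, -30], [0, 0, 0]],
    [[0, 0, -70], [0, 0, 0]],
    [[40, 14, -85], [0, 0, -0.05]],
    [[85, 30, -85], [0, 0, -0.1]],
    [[130, 45, -85], [0, 0, -0.15]],
    [[175, 61, -85], [0, 0, -0.2]],
    [[220, 77, -85], [0, 0, -0.25]],
    [[250, 87, -85], [0, 0, -0.263]],
    [[263, 92, -85], [0, 0, -0.263]],
    [[263, 92, -85], [0, 0, -0.263]],
  ],
)

```text
time: 6.0
tool_pos: [537.7, -64.6, 121.7]
tcp_rot: [-180.0, -0.0, 92.7]
ft_force: [-0.3, -0.4, -1.8]
finger_gap: 19.2
grip_force: 88.1
```

```bash
python3 - <<'E'
from h import *
import time
for i in range(2):
    s=r.sense();im,d,p,T=snap('wrist')
W=cloud(d,p,T);np.savez('w3.npz',im=im,W=W)
s=r.sense();print(s['time'],s['tool_pos'].round(1),s['tcp_rot'].round(2),s['ft_force'].round(1),s['finger_gap'])
t=s['tool_pos']
m=(W[...,2]<t[2]-14)&(W[...,2]>t[2]-30)&(abs(W[...,0]-t[0])<60)&(W[...,1]>t[1]+12)&(W[...,1]<t[1]+170)
P=W[m];c,ss,a=cv2.minAreaRect(P[:,:2].astype(np.float32));print('bar',len(P),np.round(c,1),np.round(ss,1),a,P[:,2].mean(),P[:,1].max())
k=np.polyfit(P[:,1],P[:,2],1);print('tilt',k[0])
cv2.imwrite('pics/w3.png',im)
E
```

```text
6.1 [536.8 -66.7 121.7] [-1.7993e+02  2.0000e-02  9.2520e+01] [-0.6 -0.2 -0.4] 18.917276380908003
bar 9095 [534.4   7.9] [20.3 99.2] 2.7552576065063477 105.16305307686814 57.83907476700459
tilt -0.00043859031144147367
```

View pics/w3.png

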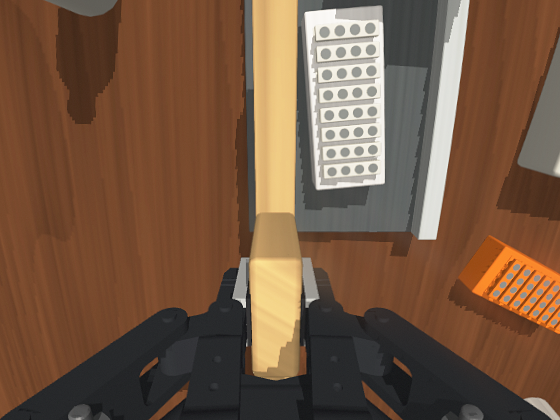

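The stick hangs level and parallel to the fence (bar at u≈275), left of the block (345,100), sole 37 mm under the TCP. I lower it beside the block.

Call:
jog_arm(
  rows=[
    [[0, 0, 25], [0, 0, 0]],
    [[0, 0, 45], [0, 0, 0]],
    [[0, 0, 57], [0, 0, 0]],
    [[0, 0, 64], [0, 0, 0]],
    [[0, 0, 64], [0, 0, 0]],
    [[0, 0, 64], [0, 0, 0]],
  ],
)

```text
time: 6.7
tool_pos: [537.8, -66.6, 59.0]
tcp_rot: [180.0, 0.0, 92.5]
ft_force: [0.3, 0.6, -0.8]
finger_gap: 19.1
grip_force: 88.1
```

Call:
jog_arm(
  rows=[
    [[0, 2.5, 0], [0, 0, 0]],
    [[0, 5, 0], [0, 0, 0]],
    [[0, 7.5, 0], [0, 0, 0]],
    [[0, 10, 0], [0, 0, 0]],
    [[0, 12.5, 0], [0, 0, 0]],
    [[0, 15, 0], [0, 0, 0]],
    [[0, 17.5, 0], [0, 0, 0]],
    [[0, 20, 0], [0, 0, 0]],
    [[0, 22.5, 0], [0, 0, 0]],
    [[0, 25, 0], [0, 0, 0]],
  ],
)

```text
time: 7.7
tool_pos: [562.6, -65.0, 58.2]
tcp_rot: [-180.0, -0.0, 92.5]
ft_force: [-0.8, -0.3, -1.2]
finger_gap: 19.3
grip_force: 88.1
```

Call:
jog_arm(
  rows=[
    [[0, 2.5, 0], [0, 0, 0]],
    [[0, 5, 0], [0, 0, 0]],
    [[0, 7.5, 0], [0, 0, 0]],
    [[0, 10, 0], [0, 0, 0]],
    [[0, 12.5, 0], [0, 0, 0]],
    [[0, 15, 0], [0, 0, 0]],
    [[0, 17, 0], [0, 0, 0]],
    [[0, 19, 0], [0, 0, 0]],
    [[0, 20, 0], [0, 0, 0]],
    [[0, 21, 0], [0, 0, 0]],
  ],
)

```text
time: 8.7
tool_pos: [583.5, -64.1, 58.3]
tcp_rot: [-180.0, -0.0, 92.5]
ft_force: [-1.7, 0.5, -1.2]
finger_gap: 19.2
grip_force: 88.1
```

Call:
jog_arm(
  rows=[
    [[0, 1, 0], [0, 0, 0]],
    [[0, 2, 0], [0, 0, 0]],
    [[0, 3, 0], [0, 0, 0]],
    [[0, 3.5, 0], [0, 0, 0]],
    [[0, 4, 0], [0, 0, 0]],
  ],
)

```text
time: 9.2
tool_pos: [587.4, -63.9, 58.3]
tcp_rot: [-180.0, -0.0, 92.5]
ft_force: [-1.7, 0.4, -0.4]
finger_gap: 19.5
grip_force: 88.1
```

Call:
jog_arm(
  rows=[
    [[0, 0.3, 0], [0, 0, 0]],
    [[0, 0.6, 0], [0, 0, 0]],
    [[0, 0.9, 0], [0, 0, 0]],
  ],
)

```text
time: 9.5
tool_pos: [588.3, -63.8, 58.3]
tcp_rot: [-180.0, -0.0, 92.5]
ft_force: [-1.1, 0.3, -0.9]
finger_gap: 19.2
grip_force: 88.1
```

Call:
jog_arm(
  rows=[
    [[0, 0.3, 0], [0, 0, 0]],
    [[0, 0.6, 0], [0, 0, 0]],
    [[0, 0.9, 0], [0, 0, 0]],
  ],
)

```text
time: 9.8
tool_pos: [588.6, -63.8, 58.1]
tcp_rot: [-179.9, -0.0, 92.5]
ft_force: [-3.7, -0.8, 0.0]
finger_gap: 18.8
grip_force: 88.3
```

Call:
jog_arm(
  rows=[
    [[0, 0.2, 0], [0, 0, 0]],
    [[0, 0.4, 0], [0, 0, 0]],
    [[0, 0.4, 0], [0, 0, 0]],
  ],
)

```text
time: 10.1
tool_pos: [588.7, -63.8, 57.9]
tcp_rot: [-179.9, -0.0, 92.5]
ft_force: [-5.9, -0.9, 0.3]
finger_gap: 19.0
grip_force: 88.4
```

Call:
jog_arm(
  rows=[
    [[0, 0.2, 0], [0, 0, 0]],
    [[0, 0.4, 0], [0, 0, 0]],
    [[0, 0.4, 0], [0, 0, 0]],
  ],
)

```text
time: 10.4
tool_pos: [588.7, -63.8, 57.7]
tcp_rot: [-179.8, -0.0, 92.5]
ft_force: [-6.6, -0.7, 1.2]
finger_gap: 19.2
grip_force: 88.4
```

Call:
jog_arm(
  rows=[
    [[0, -6, 0], [0, 0, 0]],
    [[0, -15, 0], [0, 0, 0]],
    [[0, -15, -25], [0, 0, 0]],
    [[0, -15, -55], [0, 0, 0]],
    [[-30, -5, -58], [0, 0, 0]],
    [[-70, 15, -58], [0, 0, 0]],
    [[-110, 30, -58], [0, 0, 0]],
    [[-139, 35, -58], [0, 0, 0]],
    [[-139, 35, -58], [0, 0, 0]],
    [[-139, 35, -58], [0, 0, 0]],
  ],
)

```text
time: 11.4
tool_pos: [630.7, -201.6, 116.2]
tcp_rot: [180.0, -0.0, 92.4]
ft_force: [0.5, 0.7, -1.6]
finger_gap: 19.1
grip_force: 88.5
```

```bash
python3 - <<'E'
from h import *
s=r.sense();print(s['time'],s['tool_pos'].round(1),s['tcp_rot'].round(2))
im,d,p,T=snap('wrist');W=cloud(d,p,T);np.savez('w4.npz',im=im,W=W);cv2.imwrite('pics/w4.png',im)
for n in('scene','side'):
    im,d,p,T=snap(n);np.savez(n+'4.npz',im=im,W=cloud(d,p,T))
    w=np.load(n+'4.npz')['W'];O=np.array([582,106.7]);a=np.radians(2.6);M=np.array([[np.cos(a),np.sin(a)],[-np.sin(a),np.cos(a)]])
    q=(w[...,:2]-O)@M.T;m=(w[...,2]>41)&(w[...,2]<56)&(q[...,0]>-40)&(q[...,0]<70)&(q[...,1]<-25)&(q[...,1]>-156)
    P=q[m];c,ss,an=cv2.minAreaRect(P.astype(np.float32));print(n,len(P),np.round(c,1),np.round(ss,1),round(an,2))
    hsv=cv2.cvtColor(im,cv2.COLOR_BGR2HSV);m=(hsv[...,0]<12)&(hsv[...,1]>200)&(hsv[...,2]>150)&(w[...,2]>5)&(w[...,1]<0)
    print('orange',w[m].min(0).round(),w[m].max(0).round())
E
```

```text
11.4 [ 630.7 -201.6  116.2] [ 1.7998e+02 -2.0000e-02  9.2430e+01]
scene 533 [ 35.1 -91.5] [112.2  51.4] 88.56Traceback (most recent call last):
  File "<stdin>", line 10, in <module>
    return umr_minimum(a, axis, None, out, keepdims, initial, where)
ValueError: zero-size array to reduction operation minimum which has no identity
```

View pics/w4.png

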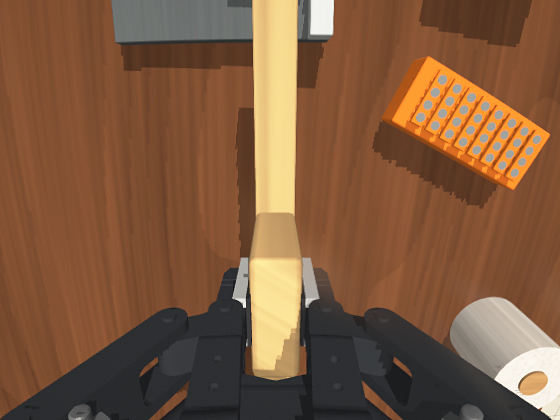

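The wrist picture shows the stick (u≈275) lined up behind the bed, the orange look-alike (465,125) and a roll (515,350) both well clear. The block is square at press (35, -91). Lowering behind it.

Call:
jog_arm(
  rows=[
    [[0, -0.5, 25], [0, 0, 0]],
    [[0, -0.5, 45], [0, 0, 0]],
    [[0, -0.5, 55], [0, 0, 0]],
    [[0, -0.5, 58], [0, 0, 0]],
    [[0, -0.5, 58], [0, 0, 0]],
  ],
)

```text
time: 12.0
tool_pos: [630.5, -200.5, 58.4]
tcp_rot: [-180.0, -0.0, 92.6]
ft_force: [-0.5, 0.1, -0.6]
finger_gap: 19.1
grip_force: 88.5
```

Call:
jog_arm(
  rows=[
    [[2, 0, 0], [0, 0, 0]],
    [[4, 0, 0], [0, 0, 0]],
    [[6, 0, 0], [0, 0, 0]],
    [[8, 0, 0], [0, 0, 0]],
    [[10, 0, 0], [0, 0, 0]],
    [[12, 0, 0], [0, 0, 0]],
    [[14, 0, 0], [0, 0, 0]],
    [[16, 0, 0], [0, 0, 0]],
    [[18, 0, 0], [0, 0, 0]],
    [[20, 0, 0], [0, 0, 0]],
  ],
)

```text
time: 13.0
tool_pos: [629.7, -181.2, 58.3]
tcp_rot: [180.0, 0.0, 92.5]
ft_force: [-0.1, -1.6, -0.7]
finger_gap: 19.3
grip_force: 88.5
```

Call:
jog_arm(
  rows=[
    [[2, 0, 0], [0, 0, 0]],
    [[4, 0, 0], [0, 0, 0]],
    [[6, 0, 0], [0, 0, 0]],
    [[8, 0, 0], [0, 0, 0]],
    [[10, 0, 0], [0, 0, 0]],
    [[12, 0, 0], [0, 0, 0]],
    [[14, 0, 0], [0, 0, 0]],
    [[16, 0, 0], [0, 0, 0]],
    [[18, 0, 0], [0, 0, 0]],
    [[20, 0, 0], [0, 0, 0]],
  ],
)

```text
time: 14.0
tool_pos: [628.8, -161.1, 58.3]
tcp_rot: [-180.0, -0.0, 92.5]
ft_force: [-0.6, -0.5, -0.0]
finger_gap: 19.2
grip_force: 88.5
```

Call:
jog_arm(
  rows=[
    [[1, 0, 0], [0, 0, 0]],
    [[2, 0, 0], [0, 0, 0]],
    [[3, 0, 0], [0, 0, 0]],
    [[4, 0, 0], [0, 0, 0]],
    [[5, 0, 0], [0, 0, 0]],
    [[6, 0, 0], [0, 0, 0]],
  ],
)

```text
time: 14.6
tool_pos: [628.5, -155.1, 58.3]
tcp_rot: [-180.0, -0.0, 92.5]
ft_force: [-0.7, -1.1, -1.5]
finger_gap: 18.9
grip_force: 88.5
```

Call:
jog_arm(
  rows=[
    [[1, 0, 0], [0, 0, 0]],
    [[2, 0, 0], [0, 0, 0]],
    [[3, 0, 0], [0, 0, 0]],
    [[4, 0, 0], [0, 0, 0]],
    [[5, 0, 0], [0, 0, 0]],
    [[6, 0, 0], [0, 0, 0]],
  ],
)

```text
time: 15.2
tool_pos: [628.3, -149.1, 58.3]
tcp_rot: [180.0, -0.0, 92.5]
ft_force: [-1.2, -1.1, -1.2]
finger_gap: 19.1
grip_force: 88.5
```

Call:
jog_arm(
  rows=[
    [[1.2, 0, 0], [0, 0, 0]],
    [[2.4, 0, 0], [0, 0, 0]],
    [[3.6, 0, 0], [0, 0, 0]],
    [[4.8, 0, 0], [0, 0, 0]],
    [[6, 0, 0], [0, 0, 0]],
    [[7.2, 0, 0], [0, 0, 0]],
    [[8.4, 0, 0], [0, 0, 0]],
    [[9.6, 0, 0], [0, 0, 0]],
    [[10.8, 0, 0], [0, 0, 0]],
    [[12, 0, 0], [0, 0, 0]],
  ],
)

```text
time: 16.2
tool_pos: [627.7, -137.1, 58.3]
tcp_rot: [-180.0, -0.0, 92.5]
ft_force: [-0.4, -0.8, -0.7]
finger_gap: 18.9
grip_force: 88.5
```

Call:
jog_arm(
  rows=[
    [[1, 0, 0], [0, 0, 0]],
    [[2, 0, 0], [0, 0, 0]],
    [[3, 0, 0], [0, 0, 0]],
    [[4, 0, 0], [0, 0, 0]],
    [[5, 0, 0], [0, 0, 0]],
    [[6, 0, 0], [0, 0, 0]],
    [[7, 0, 0], [0, 0, 0]],
    [[8, 0, 0], [0, 0, 0]],
  ],
)

```text
time: 17.0
tool_pos: [627.4, -129.1, 58.3]
tcp_rot: [-180.0, -0.0, 92.5]
ft_force: [0.3, -1.8, -1.0]
finger_gap: 18.6
grip_force: 88.5
```

Call:
jog_arm(
  rows=[
    [[1, 0, 0], [0, 0, 0]],
    [[2, 0, 0], [0, 0, 0]],
    [[3, 0, 0], [0, 0, 0]],
    [[4, 0, 0], [0, 0, 0]],
    [[5, 0, 0], [0, 0, 0]],
    [[6, 0, 0], [0, 0, 0]],
    [[7, 0, 0], [0, 0, 0]],
    [[8, 0, 0], [0, 0, 0]],
  ],
)

```text
time: 17.8
tool_pos: [627.0, -121.1, 58.3]
tcp_rot: [-180.0, -0.0, 92.5]
ft_force: [-0.6, -1.0, -1.6]
finger_gap: 19.1
grip_force: 88.5
```

Call:
jog_arm(
  rows=[
    [[1, 0, 0], [0, 0, 0]],
    [[2, 0, 0], [0, 0, 0]],
    [[3, 0, 0], [0, 0, 0]],
    [[4, 0, 0], [0, 0, 0]],
    [[5, 0, 0], [0, 0, 0]],
    [[6, 0, 0], [0, 0, 0]],
  ],
)

```text
time: 18.4
tool_pos: [626.9, -115.8, 58.5]
tcp_rot: [180.0, 0.1, 92.5]
ft_force: [-0.6, -5.6, 0.8]
finger_gap: 19.1
grip_force: 88.6
```

Call:
jog_arm(
  rows=[
    [[1, 0, 0], [0, 0, 0]],
    [[2, 0, 0], [0, 0, 0]],
    [[3, 0, 0], [0, 0, 0]],
    [[4, 0, 0], [0, 0, 0]],
    [[5, 0, 0], [0, 0, 0]],
    [[6, 0, 0], [0, 0, 0]],
  ],
)

```text
time: 19.0
tool_pos: [626.6, -109.6, 58.5]
tcp_rot: [180.0, 0.0, 92.5]
ft_force: [-0.8, -4.3, -0.7]
finger_gap: 18.8
grip_force: 88.5
```

Call:
jog_arm(
  rows=[
    [[1, 0, 0], [0, 0, 0]],
    [[2, 0, 0], [0, 0, 0]],
    [[3, 0, 0], [0, 0, 0]],
    [[4, 0, 0], [0, 0, 0]],
    [[5, 0, 0], [0, 0, 0]],
    [[6, 0, 0], [0, 0, 0]],
    [[7, 0, 0], [0, 0, 0]],
  ],
)

```text
time: 19.7
tool_pos: [626.4, -103.2, 58.7]
tcp_rot: [180.0, 0.1, 92.5]
ft_force: [0.3, -8.7, -0.2]
finger_gap: 19.0
grip_force: 88.6
```

Call:
jog_arm(
  rows=[
    [[0.8, 0, 0], [0, 0, 0]],
    [[1.6, 0, 0], [0, 0, 0]],
    [[2.4, 0, 0], [0, 0, 0]],
    [[3.2, 0, 0], [0, 0, 0]],
    [[4, 0, 0], [0, 0, 0]],
    [[4.8, 0, 0], [0, 0, 0]],
    [[5.6, 0, 0], [0, 0, 0]],
    [[6.4, 0, 0], [0, 0, 0]],
    [[7.2, 0, 0], [0, 0, 0]],
    [[8, 0, 0], [0, 0, 0]],
  ],
)

```text
time: 20.7
tool_pos: [625.8, -94.0, 58.2]
tcp_rot: [-180.0, -0.0, 92.5]
ft_force: [0.4, -2.3, -1.0]
finger_gap: 19.1
grip_force: 88.5
```

Call:
jog_arm(
  rows=[
    [[0.8, 0, 0], [0, 0, 0]],
    [[1.6, 0, 0], [0, 0, 0]],
    [[2.4, 0, 0], [0, 0, 0]],
    [[3.2, 0, 0], [0, 0, 0]],
    [[4, 0, 0], [0, 0, 0]],
    [[4.8, 0, 0], [0, 0, 0]],
    [[5.6, 0, 0], [0, 0, 0]],
    [[6.4, 0, 0], [0, 0, 0]],
    [[7.2, 0, 0], [0, 0, 0]],
    [[8, 0, 0], [0, 0, 0]],
  ],
)

```text
time: 21.7
tool_pos: [625.6, -86.9, 58.5]
tcp_rot: [180.0, 0.1, 92.5]
ft_force: [0.9, -5.6, -0.0]
finger_gap: 19.1
grip_force: 88.6
```

Call:
jog_arm(
  rows=[
    [[0.8, 0, 0], [0, 0, 0]],
    [[1.6, 0, 0], [0, 0, 0]],
    [[2.4, 0, 0], [0, 0, 0]],
    [[3.2, 0, 0], [0, 0, 0]],
    [[4, 0, 0], [0, 0, 0]],
    [[4.8, 0, 0], [0, 0, 0]],
    [[5.6, 0, 0], [0, 0, 0]],
    [[6.4, 0, 0], [0, 0, 0]],
    [[7.2, 0, 0], [0, 0, 0]],
    [[8, 0, 0], [0, 0, 0]],
  ],
)

```text
time: 22.7
tool_pos: [625.3, -79.3, 58.6]
tcp_rot: [180.0, 0.1, 92.5]
ft_force: [-0.1, -8.0, 0.1]
finger_gap: 19.1
grip_force: 88.7
```

Call:
jog_arm(
  rows=[
    [[0.8, 0, 0], [0, 0, 0]],
    [[1.6, 0, 0], [0, 0, 0]],
    [[2.4, 0, 0], [0, 0, 0]],
    [[3.2, 0, 0], [0, 0, 0]],
    [[4, 0, 0], [0, 0, 0]],
    [[4.8, 0, 0], [0, 0, 0]],
    [[5.6, 0, 0], [0, 0, 0]],
    [[6.4, 0, 0], [0, 0, 0]],
    [[7.2, 0, 0], [0, 0, 0]],
    [[8, 0, 0], [0, 0, 0]],
  ],
)

```text
time: 23.7
tool_pos: [624.8, -70.0, 58.3]
tcp_rot: [-180.0, -0.0, 92.5]
ft_force: [1.2, -2.9, -1.1]
finger_gap: 19.0
grip_force: 88.5
```

Call:
jog_arm(
  rows=[
    [[0.8, 0, 0], [0, 0, 0]],
    [[1.6, 0, 0], [0, 0, 0]],
    [[2.4, 0, 0], [0, 0, 0]],
    [[3.2, 0, 0], [0, 0, 0]],
    [[4, 0, 0], [0, 0, 0]],
    [[4.8, 0, 0], [0, 0, 0]],
    [[5.6, 0, 0], [0, 0, 0]],
    [[6.4, 0, 0], [0, 0, 0]],
    [[7.2, 0, 0], [0, 0, 0]],
    [[8, 0, 0], [0, 0, 0]],
  ],
)

```text
time: 24.7
tool_pos: [624.5, -62.9, 58.5]
tcp_rot: [180.0, 0.1, 92.5]
ft_force: [-0.2, -5.4, 0.3]
finger_gap: 19.1
grip_force: 88.6
```

Call:
jog_arm(
  rows=[
    [[0.8, 0, 0], [0, 0, 0]],
    [[1.6, 0, 0], [0, 0, 0]],
    [[2.4, 0, 0], [0, 0, 0]],
    [[3.2, 0, 0], [0, 0, 0]],
    [[4, 0, 0], [0, 0, 0]],
    [[4.8, 0, 0], [0, 0, 0]],
    [[5.6, 0, 0], [0, 0, 0]],
    [[6.4, 0, 0], [0, 0, 0]],
    [[7.2, 0, 0], [0, 0, 0]],
    [[8, 0, 0], [0, 0, 0]],
  ],
)

```text
time: 25.7
tool_pos: [624.2, -55.3, 58.6]
tcp_rot: [180.0, 0.1, 92.5]
ft_force: [-1.2, -7.9, 0.4]
finger_gap: 19.0
grip_force: 88.7
```

Call:
jog_arm(
  rows=[
    [[0.8, 0, 0], [0, 0, 0]],
    [[1.6, 0, 0], [0, 0, 0]],
    [[2.4, 0, 0], [0, 0, 0]],
    [[3.2, 0, 0], [0, 0, 0]],
    [[4, 0, 0], [0, 0, 0]],
    [[4.8, 0, 0], [0, 0, 0]],
    [[5.6, 0, 0], [0, 0, 0]],
    [[6.4, 0, 0], [0, 0, 0]],
    [[7.2, 0, 0], [0, 0, 0]],
    [[8, 0, 0], [0, 0, 0]],
  ],
)

```text
time: 26.7
tool_pos: [623.7, -46.1, 58.3]
tcp_rot: [-180.0, -0.0, 92.5]
ft_force: [0.6, -3.4, -0.4]
finger_gap: 19.0
grip_force: 88.5
```

Call:
jog_arm(
  rows=[
    [[0.8, 0, 0], [0, 0, 0]],
    [[1.6, 0, 0], [0, 0, 0]],
    [[2.4, 0, 0], [0, 0, 0]],
    [[3.2, 0, 0], [0, 0, 0]],
    [[4, 0, 0], [0, 0, 0]],
    [[4.8, 0, 0], [0, 0, 0]],
    [[5.6, 0, 0], [0, 0, 0]],
    [[6.4, 0, 0], [0, 0, 0]],
    [[7.2, 0, 0], [0, 0, 0]],
    [[8, 0, 0], [0, 0, 0]],
  ],
)

```text
time: 27.7
tool_pos: [623.4, -38.9, 58.4]
tcp_rot: [180.0, 0.0, 92.5]
ft_force: [0.6, -4.8, -0.9]
finger_gap: 19.3
grip_force: 88.6
```

Call:
jog_arm(
  rows=[
    [[0.8, 0, 0], [0, 0, 0]],
    [[1.6, 0, 0], [0, 0, 0]],
    [[2.4, 0, 0], [0, 0, 0]],
    [[3.2, 0, 0], [0, 0, 0]],
    [[4, 0, 0], [0, 0, 0]],
    [[4.8, 0, 0], [0, 0, 0]],
    [[5.6, 0, 0], [0, 0, 0]],
    [[6.4, 0, 0], [0, 0, 0]],
    [[7.2, 0, 0], [0, 0, 0]],
    [[8, 0, 0], [0, 0, 0]],
  ],
)

```text
time: 28.7
tool_pos: [623.2, -31.3, 58.6]
tcp_rot: [180.0, 0.1, 92.5]
ft_force: [0.5, -7.9, -0.3]
finger_gap: 19.0
grip_force: 88.7
```

Call:
jog_arm(
  rows=[
    [[0.8, 0, 0], [0, 0, 0]],
    [[1.6, 0, 0], [0, 0, 0]],
    [[2.4, 0, 0], [0, 0, 0]],
    [[3.2, 0, 0], [0, 0, 0]],
    [[4, 0, 0], [0, 0, 0]],
    [[4.8, 0, 0], [0, 0, 0]],
    [[5.6, 0, 0], [0, 0, 0]],
    [[6.4, 0, 0], [0, 0, 0]],
    [[7.2, 0, 0], [0, 0, 0]],
    [[8, 0, 0], [0, 0, 0]],
  ],
)

```text
time: 29.7
tool_pos: [622.6, -22.1, 58.2]
tcp_rot: [-180.0, -0.0, 92.5]
ft_force: [-0.4, -1.8, -0.9]
finger_gap: 19.3
grip_force: 88.5
```

Call:
jog_arm(
  rows=[
    [[0.8, 0, 0], [0, 0, 0]],
    [[1.6, 0, 0], [0, 0, 0]],
    [[2.4, 0, 0], [0, 0, 0]],
    [[3.2, 0, 0], [0, 0, 0]],
    [[4, 0, 0], [0, 0, 0]],
    [[4.8, 0, 0], [0, 0, 0]],
    [[5.6, 0, 0], [0, 0, 0]],
    [[6.4, 0, 0], [0, 0, 0]],
    [[7.2, 0, 0], [0, 0, 0]],
    [[8, 0, 0], [0, 0, 0]],
  ],
)

```text
time: 30.7
tool_pos: [622.3, -14.1, 58.2]
tcp_rot: [-180.0, -0.0, 92.5]
ft_force: [0.4, -2.2, -1.2]
finger_gap: 19.0
grip_force: 88.5
```

Call:
jog_arm(
  rows=[
    [[0.8, 0, 0], [0, 0, 0]],
    [[1.6, 0, 0], [0, 0, 0]],
    [[2.4, 0, 0], [0, 0, 0]],
    [[3.2, 0, 0], [0, 0, 0]],
    [[4, 0, 0], [0, 0, 0]],
    [[4.8, 0, 0], [0, 0, 0]],
    [[5.6, 0, 0], [0, 0, 0]],
    [[6.4, 0, 0], [0, 0, 0]],
    [[7.2, 0, 0], [0, 0, 0]],
    [[8, 0, 0], [0, 0, 0]],
  ],
)

```text
time: 31.7
tool_pos: [622.0, -6.3, 58.3]
tcp_rot: [-180.0, -0.0, 92.5]
ft_force: [0.2, -1.8, -0.6]
finger_gap: 19.3
grip_force: 88.5
```

Call:
jog_arm(
  rows=[
    [[0.8, 0, 0], [0, 0, 0]],
    [[1.6, 0, 0], [0, 0, 0]],
    [[2.4, 0, 0], [0, 0, 0]],
    [[3.2, 0, 0], [0, 0, 0]],
    [[4, 0, 0], [0, 0, 0]],
    [[4.8, 0, 0], [0, 0, 0]],
    [[5.6, 0, 0], [0, 0, 0]],
    [[6.4, 0, 0], [0, 0, 0]],
    [[7.2, 0, 0], [0, 0, 0]],
    [[8, 0, 0], [0, 0, 0]],
  ],
)

```text
time: 32.7
tool_pos: [621.6, 1.7, 58.3]
tcp_rot: [-180.0, 0.0, 92.5]
ft_force: [-0.8, -2.2, -0.9]
finger_gap: 18.9
grip_force: 88.5
```

Call:
jog_arm(
  rows=[
    [[0.6, 0, 0], [0, 0, 0]],
    [[1.2, 0, 0], [0, 0, 0]],
    [[1.8, 0, 0], [0, 0, 0]],
    [[2.4, 0, 0], [0, 0, 0]],
    [[3, 0, 0], [0, 0, 0]],
    [[3.6, 0, 0], [0, 0, 0]],
    [[4.2, 0, 0], [0, 0, 0]],
    [[4.8, 0, 0], [0, 0, 0]],
    [[5.4, 0, 0], [0, 0, 0]],
    [[6, 0, 0], [0, 0, 0]],
  ],
)

```text
time: 33.7
tool_pos: [621.4, 7.7, 58.3]
tcp_rot: [180.0, -0.0, 92.5]
ft_force: [0.0, -0.7, 0.3]
finger_gap: 18.7
grip_force: 88.5
```

Call:
jog_arm(
  rows=[
    [[0.4, 0, 0], [0, 0, 0]],
    [[0.8, 0, 0], [0, 0, 0]],
    [[1.2, 0, 0], [0, 0, 0]],
    [[1.6, 0, 0], [0, 0, 0]],
    [[2, 0, 0], [0, 0, 0]],
    [[2.4, 0, 0], [0, 0, 0]],
    [[2.8, 0, 0], [0, 0, 0]],
    [[3.2, 0, 0], [0, 0, 0]],
  ],
)

```text
time: 34.5
tool_pos: [621.2, 10.9, 58.3]
tcp_rot: [180.0, -0.0, 92.5]
ft_force: [-0.1, -1.6, -1.6]
finger_gap: 19.3
grip_force: 88.5
```

Call:
jog_arm(
  rows=[
    [[0.4, 0, 0], [0, 0, 0]],
    [[0.8, 0, 0], [0, 0, 0]],
    [[1.2, 0, 0], [0, 0, 0]],
    [[1.6, 0, 0], [0, 0, 0]],
  ],
)

```text
time: 34.9
tool_pos: [621.2, 12.5, 58.3]
tcp_rot: [180.0, -0.0, 92.5]
ft_force: [-0.1, 0.7, -1.3]
finger_gap: 19.1
grip_force: 88.5
```

Call:
jog_arm(
  rows=[
    [[0.3, 0, 0], [0, 0, 0]],
    [[0.6, 0, 0], [0, 0, 0]],
    [[0.9, 0, 0], [0, 0, 0]],
  ],
)

```text
time: 35.2
tool_pos: [621.1, 13.3, 58.3]
tcp_rot: [180.0, 0.0, 92.5]
ft_force: [0.9, -1.1, -1.2]
finger_gap: 18.9
grip_force: 88.5
```

Call:
jog_arm(
  rows=[
    [[0.3, 0, 0], [0, 0, 0]],
    [[0.6, 0, 0], [0, 0, 0]],
    [[0.9, 0, 0], [0, 0, 0]],
  ],
)

```text
time: 35.5
tool_pos: [621.1, 14.2, 58.3]
tcp_rot: [180.0, 0.0, 92.5]
ft_force: [0.3, -0.8, -1.5]
finger_gap: 19.0
grip_force: 88.5
```

Call:
jog_arm(
  rows=[
    [[0.3, 0, 0], [0, 0, 0]],
    [[0.6, 0, 0], [0, 0, 0]],
  ],
)

```text
time: 35.7
tool_pos: [621.1, 14.9, 58.3]
tcp_rot: [180.0, -0.0, 92.5]
ft_force: [0.5, -1.2, -1.3]
finger_gap: 19.1
grip_force: 88.5
```

Call:
jog_arm(
  rows=[
    [[0.2, 0, 0], [0, 0, 0]],
    [[0.4, 0, 0], [0, 0, 0]],
  ],
)

```text
time: 35.9
tool_pos: [621.0, 15.3, 58.3]
tcp_rot: [-180.0, -0.0, 92.5]
ft_force: [0.2, -1.4, -1.9]
finger_gap: 18.8
grip_force: 88.5
```

Not there yet; carrying on gently.

Call:
jog_arm(
  rows=[
    [[0.3, 0, 0], [0, 0, 0]],
    [[0.6, 0, 0], [0, 0, 0]],
    [[0.9, 0, 0], [0, 0, 0]],
  ],
)

```text
time: 36.2
tool_pos: [621.0, 15.7, 58.4]
tcp_rot: [180.0, 0.0, 92.5]
ft_force: [0.2, -4.4, -0.1]
finger_gap: 18.6
grip_force: 88.6
```

Call:
jog_arm(
  rows=[
    [[0.3, 0, 0], [0, 0, 0]],
    [[0.6, 0, 0], [0, 0, 0]],
  ],
)

```text
time: 36.4
tool_pos: [621.1, 15.7, 58.5]
tcp_rot: [180.0, 0.1, 92.5]
ft_force: [-0.4, -7.5, 0.6]
finger_gap: 19.0
grip_force: 88.7
```

Call:
jog_arm(
  rows=[
    [[0.3, 0, 0], [0, 0, 0]],
    [[0.4, 0, 0], [0, 0, 0]],
    [[0.4, 0, 0], [0, 0, 0]],
  ],
)

```text
time: 36.7
tool_pos: [621.1, 15.8, 58.6]
tcp_rot: [180.0, 0.1, 92.5]
ft_force: [-1.3, -7.5, 0.6]
finger_gap: 18.7
grip_force: 88.7
```

Call:
jog_arm(
  rows=[
    [[0.2, 0, 0], [0, 0, 0]],
    [[0.3, 0, 0], [0, 0, 0]],
    [[0.3, 0, 0], [0, 0, 0]],
    [[0.3, 0, 0], [0, 0, 0]],
  ],
)

```text
time: 37.1
tool_pos: [621.1, 15.8, 58.7]
tcp_rot: [180.0, 0.1, 92.5]
ft_force: [-0.5, -8.5, 0.6]
finger_gap: 19.2
grip_force: 88.7
```

Call:
jog_arm(
  rows=[
    [[0.2, 0, 0], [0, 0, 0]],
    [[0.2, 0, 0], [0, 0, 0]],
    [[0.2, 0, 0], [0, 0, 0]],
    [[0.2, 0, 0], [0, 0, 0]],
    [[0.2, 0, 0], [0, 0, 0]],
  ],
)

```text
time: 37.6
tool_pos: [621.1, 15.8, 58.7]
tcp_rot: [180.0, 0.1, 92.5]
ft_force: [-1.6, -10.2, 0.3]
finger_gap: 18.9
grip_force: 88.8
```

Call:
jog_arm(
  rows=[
    [[0, 0, 0], [0, 0, 0]],
    [[0, 0, 0], [0, 0, 0]],
    [[0, 0, 0], [0, 0, 0]],
    [[0, 0, 0], [0, 0, 0]],
    [[0, 0, 0], [0, 0, 0]],
    [[0, 0, 0], [0, 0, 0]],
  ],
)

```text
time: 38.2
tool_pos: [621.2, 15.8, 58.7]
tcp_rot: [180.0, 0.1, 92.5]
ft_force: [-0.9, -10.0, 0.1]
finger_gap: 18.5
grip_force: 88.8
```

Stop felt, with about 10 N held for a second. Withdrawing straight back, then lifting.

Call:
jog_arm(
  rows=[
    [[-3, 0, 0], [0, 0, 0]],
    [[-10, 0, 0], [0, 0, 0]],
    [[-25, 0, 0], [0, 0, 0]],
    [[-50, 0, 0], [0, 0, 0]],
    [[-75, 0, 0], [0, 0, 0]],
    [[-100, 0, 0], [0, 0, 0]],
    [[-125, 0, 0], [0, 0, 0]],
    [[-140, 0, 0], [0, 0, 0]],
    [[-150, 0, -30], [0, 0, 0]],
    [[-150, 0, -65], [0, 0, 0]],
  ],
)

```text
time: 39.2
tool_pos: [625.5, -133.7, 121.5]
tcp_rot: [-179.7, -0.1, 92.4]
ft_force: [0.5, -0.5, -0.9]
finger_gap: 18.9
grip_force: 88.3
```

Call:
jog_arm(
  rows=[
    [[0, 0, 0], [0, 0, 0]],
    [[0, 0, 0], [0, 0, 0]],
  ],
)

```text
time: 39.4
tool_pos: [628.4, -132.7, 124.6]
tcp_rot: [179.9, 0.0, 92.5]
ft_force: [-0.8, 0.5, -2.3]
finger_gap: 18.7
grip_force: 88.5
```

```bash
python3 - <<'E'
from h import *
s=r.sense();print(s['time'],s['tool_pos'].round(1),s['tcp_rot'].round(2))
t=s['tool_pos'];a=np.radians(s['tcp_rot'][2]);D=np.array([390.6,-302.9])-t[:2]
print('move',D@[np.cos(a),np.sin(a)],D@[np.sin(a),-np.cos(a)],t[2]-37.5,np.radians(s['tcp_rot'][2]-77.5))
im,d,p,T=snap('side');w=cloud(d,p,T);cv2.imwrite('pics/side5.png',cv2.resize(im[170:310,200:340],None,fx=4,fy=4,interpolation=cv2.INTER_CUBIC))
O=np.array([582,106.7]);q=np.radians(2.6);M=np.array([[np.cos(q),np.sin(q)],[-np.sin(q),np.cos(q)]])
for n in('side','scene'):
    if n=='scene': im,d,p,T=snap('scene');w=cloud(d,p,T)
    P=(w[...,:2]-O)@M.T;m=(w[...,2]>40)&(w[...,2]<56)&(P[...,0]>0)&(P[...,0]<65)&(P[...,1]>75)&(P[...,1]<172)
    print(n,m.sum(),P[m].min(0).round(1),P[m].max(0).round(1),np.percentile(w[...,2][m],[50,90]).round(1))
E
```

```text
39.4 [ 628.4 -132.7  124.6] [1.7985e+02 3.0000e-02 9.2510e+01]
move -159.64233184248786 -245.02228155403216 87.0786159018531 0.26198168051054915
side 671 [ 7. 76.] [ 55.4 170.6] [46.  48.8]
scene 464 [ 8.6 75.5] [ 63.6 171.7] [46.  49.1]
```

View pics/side5.png

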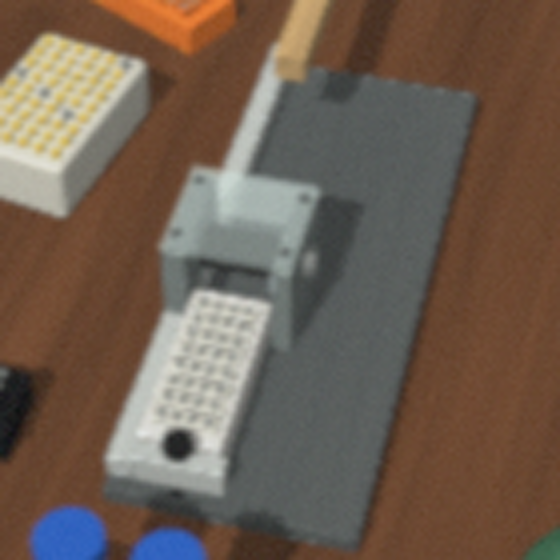

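The side crop shows the block (205,360) lying against the end stop (170,470), with all caps flat. I return the stick to its old, free spot.

Call:
jog_arm(
  rows=[
    [[-26, -40, 0], [0, 0, 0.04]],
    [[-52, -80, 0], [0, 0, 0.08]],
    [[-78, -120, 0], [0, 0, 0.13]],
    [[-104, -160, 0], [0, 0, 0.17]],
    [[-130, -200, 0], [0, 0, 0.21]],
    [[-150, -230, 0], [0, 0, 0.26]],
    [[-160, -245, 10], [0, 0, 0.26]],
    [[-160, -245, 40], [0, 0, 0.26]],
    [[-160, -245, 65], [0, 0, 0.26]],
    [[-160, -245, 75], [0, 0, 0.26]],
  ],
)

```text
time: 40.5
tool_pos: [387.2, -300.5, 44.1]
tcp_rot: [-179.7, -0.2, 77.6]
ft_force: [-0.7, -0.5, -1.4]
finger_gap: 18.6
grip_force: 88.7
```

Call:
jog_arm(
  rows=[
    [[0, 0, 2], [0, 0, 0]],
    [[0, 0, 4], [0, 0, 0]],
    [[0, 0, 6], [0, 0, 0]],
    [[0, 0, 8], [0, 0, 0]],
    [[0, 0, 9], [0, 0, 0]],
    [[0, 0, 10], [0, 0, 0]],
    [[0, 0, 10], [0, 0, 0]],
  ],
)

```text
time: 41.2
tool_pos: [389.9, -302.8, 38.4]
tcp_rot: [180.0, 0.0, 77.6]
ft_force: [0.6, 0.8, -1.6]
finger_gap: 19.2
grip_force: 88.7
```

Call:
jog_arm(
  rows=[
    [[0, 0, 0.5], [0, 0, 0]],
    [[0, 0, 1], [0, 0, 0]],
    [[0, 0, 1.5], [0, 0, 0]],
    [[0, 0, 1.5], [0, 0, 0]],
  ],
)

```text
time: 41.6
tool_pos: [390.1, -303.1, 37.5]
tcp_rot: [180.0, 0.0, 77.6]
ft_force: [-1.6, 1.3, 5.3]
finger_gap: 19.2
grip_force: 89.8
```

Touching the desk (about 6 N). Release and rise.

Call:
jog_arm(
  rows=[
    [[0, 0, -0.5], [0, 0, 0]],
    [[0, 0, -0.5], [0, 0, 0]],
    [[0, 0, -0.5], [0, 0, 0]],
    [[0, 0, -0.5], [0, 0, 0]],
    [[0, 0, -0.5], [0, 0, 0]],
    [[0, 0, -0.5], [0, 0, 0]],
    [[0, 0, -0.5], [0, 0, 0]],
    [[0, 0, -0.5], [0, 0, 0]],
  ],
  grip=85,
)

```text
time: 42.4
tool_pos: [389.8, -302.8, 37.3]
tcp_rot: [-180.0, -0.0, 77.6]
ft_force: [0.1, 0.3, -0.7]
finger_gap: 84.9
grip_force: 0.0
```

Call:
jog_arm(
  rows=[
    [[0, 0, -15], [0, 0, 0]],
    [[0, 0, -50], [0, 0, 0]],
    [[0, 0, -90], [0, 0, 0]],
    [[0, 0, -140], [0, 0, 0]],
    [[0, 0, -180], [0, 0, 0]],
    [[0, 0, -200], [0, 0, 0]],
    [[0, 0, -200], [0, 0, 0]],
    [[0, 0, -200], [0, 0, 0]],
  ],
)

```text
time: 43.2
tool_pos: [389.9, -302.9, 237.3]
tcp_rot: [180.0, 0.0, 77.6]
ft_force: [0.0, 0.6, -0.1]
finger_gap: 85.1
grip_force: 0.0
```

```bash
python3 - <<'E'
from h import *
s=r.sense();print(s['time'],s['tool_pos'].round(1),s['finger_gap'])
im,d,p,T=snap('scene');w=cloud(d,p,T)
cv2.imwrite('pics/end.png',im)
m=(abs(w[...,0]-392)<70)&(abs(w[...,1]+280)<140)
for lo,hi in((68,80),(14,26)):
    P=w[m&(w[...,2]>lo)&(w[...,2]<hi)];print(len(P),cv2.minAreaRect(P[:,:2].astype(np.float32)),P[:,2].mean())
E
```

```text
43.2 [ 389.9 -302.9  237.3] 85.0502696638186
86 ((391.55621337890625, -303.0389709472656), (59.8094367980957, 26.067949295043945), 75.07532501220703) 71.88304513219065
358 ((397.9328308105469, -279.3590087890625), (254.8954315185547, 32.30316925048828), 78.71057891845703) 19.16848725960608
```

View pics/end.png

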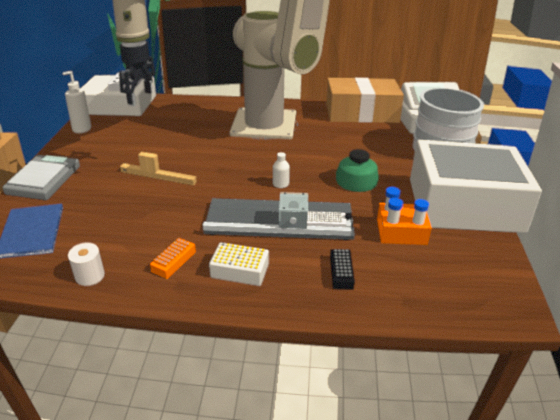

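The stick lies flat at (158,168), the block is at the end stop (325,217), and everything else is unmoved.

```bash
python3 -c "
from bench import r
print(r.hand_in())"
```

```text
the job is handed in; nothing more can be done
None
```

I fed the block along the fence and under the roller to the end stop, held it there at about 10 N with all caps down, laid the stick flat on the desk, left everything else in place, and handed the job in at about 43 s; the highest push force read was about 10 N, though it was only read at the end of each move.

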